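Slide the adapter plate out over the shelf end

TASK

The thin aluminium adapter plate lies too flat on the grey bench shelf to be taken by its edge. With the fingertips push it, without gripping or lifting it, so that it lies flush along the shelf's rear upstand and one end sticks out about 30 mm past the free end of the shelf, the end away from the blue tip rack. Leave the tip rack, the bottle and the tube rack where they are, and finish with the hand clear.

Things in the scene. Friction and masses are not known exactly. Their poses are not given: they have to be found in the camera images.
- riser: Fixed grey sheet-metal bench shelf, 140 mm deep (its x), 560 mm long (its y), top 80 mm above the bench. Origin: on the bench under its middle. +x points away from the robot to the rear upstand, a wall 20 mm high along the whole rear edge, front face at x = +66 mm, rear at +70. Front edge (x = -70) and both ends (y = +280, -280) are open. Place and yaw (to 9 degrees) vary.
- riser_left_end (a point): Point at the left (+y) end of the shelf: on the top surface, at the foot of the upstand's front face; axes as riser.
- riser_right_end (a point): Point at the right (-y) end of the shelf: on the top surface, at the foot of the upstand's front face; axes as riser.
- adapter_center (a point): Centre of the thin flat aluminium plate, 86 mm (its x) by 128 mm (its y) by 6 mm thick, about 0.18 kg, loose on the shelf; the point is 3 mm above its underside. It starts wholly on the shelf, in its left or right half, skewed up to 11 degrees, its centre 58 to 76 mm in front of the upstand (43 mm when flush). It slides easily (about 0.5 N).
- tiprack_center (a point): Centre (half-way up) of the blue pipette-tip rack, 85 mm (its x) by 127 mm (its y) by 44 mm high, 0.16 kg, loose on the shelf in the other half; this point lies 21.5 mm above its underside. At least 55 mm is free between it and the plate at the start. Bystander.
- bottle_center (a point): Centre of the small amber reagent bottle, 48 mm across and 85 mm high, standing on the bench between robot and shelf, left or right. Bystander.
- tuberack_center (a point): Centre (half-way up) of the white rack of eight capped tubes, 55 mm (its x) by 105 mm (its y) by 60 mm high, on the bench between robot and shelf, on the side the bottle is not. Bystander.
Not all that is in view belongs to the job. Of the things shaped like the part that bears adapter_center, the aluminium one is meant.

How it is judged:
By the outcome, as a careful person would: the job done as asked, in the order asked, and still so for the second after the job is handed in, with the robot touching nothing.
It also fails if it takes over 51 s, if anything falls off the work surface, if the arm or the gripper's body presses on something with over 40 N, if the wrist force passes 120 N, or if a joint passes its speed limit or range.

ROBOT

A 6-joint arm with a two-finger parallel gripper is mounted at the origin on the work surface. World frame = base frame: x ahead of the robot, y to its left, z up, the work surface at z = 0. Lengths are in m, angles in rad, forces in N, time in s.
With the tool pointing down it reaches from about 0.35 to 0.725 m from the base axis. Payload 6 kg.
Tool frame: the origin (TCP) lies at the centre of the arm's flange, where the gripper is bolted on; the fingertips stand 173 mm ahead of it and the grasp point (between the pads) lies 155 mm ahead of it (arm.tcp_to_grasp is the distance from the TCP to the grasp point, in m); x points along the fingers, y is the direction in which the jaws open and shut, and the axes are right-handed (so a half turn about x gives the same grasp; the last joint's range is limited). The gripper opens to 85 mm and grips with 20 to 120 N. Pads are 22 mm wide; open, the fingers measure 114 mm over their backs; the gripper's body (76 mm by 85 mm) begins 54 mm behind the grasp point. The pads swing forward as they close: fully open they stand 13 mm farther back than shut.
Start: joints at [1.569, 0.04, 0.085, 0, -1.615, -0.334], TCP at [0.198, 0.566, 0.405] pointing down, gripper open.
Joint ranges: [-2.56, 2.56], [-1.29, 2.01], [-1.08, 1.49], [-3.29, 1.98], [-2.81, -0.18], [-2.99, 2.99]. Speed limits (rad/s): [2.57, 2.57, 3.01, 3.14, 3.14, 3.14].

INTERFACE

Orientations are given as a unit quaternion [w, x, y, z].
In Python, from bench import arm gives the robot as it stands. Calls block until the motion is done:
- arm.move_to(position, orientation): joint-space move of the TCP to a pose.
- arm.movel(position, orientation=None, feed=0.15): straight line of the TCP; orientation=None keeps the orientation; feed is the mean speed in m/s.
- arm.move_j(angles): joint-space move.
- arm.ungrasp() and arm.gripper_close(grasp_force=None): open the fingers fully, or close them until they stop; grasp_force is the grip in N (None keeps the last).
- arm.hold(seconds).
- arm.inverse_kinematics(position, orientation): joint angles nearest the present ones, or None.
- arm.read_camera(name): name is "scene" or "top" or "wrist"; returns the picture (420x560x3 uint8, red, green, blue); there is no depth.
- arm.calibration(name): a dict with "K" (3x3 intrinsics, pixels), "world_from_camera" (4x4, takes a point from camera to world coordinates). Camera axes: x right, y up, looking along -z (the intrinsics and any distortion apply to the point x, -y, -z); pixel columns grow to the right and rows downward; lengths in m; the calibration is good to about 2 mm. A picture is of the moment at which its call begins: read the wrist's pose just before it. calibration takes no time and is no camera call; for the wrist camera it gives the pose at the moment of the call.
A pose or a line that the arm cannot do raises arm.PlanningError and nothing moves.
- arm.hand_in(): hands the job in, once; it reports no verdict.
Trained networks look in the newest picture that a camera, given by its name, has taken for a name from the list of things; names that differ only in an ending like _2 or _b are one class to them, and where a whole thing is asked for, a point or a joint stands for the part that bears it (a point fixed in the world has none). Each returns a list of dicts, best first, with "score" (0 to 1); they miss things now and then, are a little off and sometimes report something else, mostly with a low value. They report only what shows in the picture. A call takes as long as a camera call. They do not tell look-alikes from the thing itself.
- arm.masks_of(camera, target): "region" (420x560 bool, what is visible of it).
- arm.landmark_of(camera, target): "position" ([x, y, z] in m, in world coordinates, good to about 4 mm: a listed point, or the origin of a listed thing).
Readings, each from a call of its own:
- arm.get_time(): time.
- arm.get_q(): joint angles.
- arm.get_qd(): joint speeds.
- arm.get_tau(): joint torques, N m.
- arm.get_eef_pos(): TCP position.
- arm.get_orientation(): TCP orientation.
- arm.get_force(): force on the tool from outside, world axes, zero at the start.
- arm.get_moment(): the same for the moment, N m.
- arm.get_opening(): finger opening in m.
Only numpy, scipy, OpenCV 4.12 (cv2) and the standard library are available. Lean on these libraries where they do the work, as an engineer would, in place of code of your own. Each camera call takes 0.05 s, during which the arm holds its last target.

## Working session

There is one attempt and no reset: what is moved stays moved. The work goes in short steps, each a Python script; the robot and the scene stay as the last script left them, time stands still between calls to the robot, and variables do not carry over. Pictures are saved under pics/ and viewed, and the job is handed in when it is done.

```bash
mkdir -p pics; ls; cat > h.py <<'E'
import numpy as np, cv2
from bench import arm
def snap(c,f):
    im=arm.read_camera(c); cv2.imwrite('pics/'+f,im[:,:,::-1]); return im
E
python3 - <<'E'
from h import *
for c in ['scene','top','wrist']:
    snap(c,c+'0.png')
    if c=='wrist': continue
    for n in ['riser','riser_left_end','riser_right_end','adapter_center','tiprack_center','bottle_center','tuberack_center']:
        print(c,n,[(np.round(d['position'],4).tolist(),round(d['score'],2)) for d in arm.landmark_of(c,n)[:3]])
print(arm.get_time(),arm.get_orientation(),arm.get_eef_pos())
for c in ['scene','top']: print(arm.calibration(c))
E
```

```text
pics
scene riser [([0.5558, -0.0007, -0.0028], 0.97)]
scene riser_left_end []
scene riser_right_end [([0.655, -0.2708, 0.0815], 0.92)]
scene adapter_center [([0.5539, 0.1311, 0.0815], 0.87), ([0.345, -0.0571, 0.0007], 0.82), ([0.7502, 0.2943, -0.0007], 0.66)]
scene tiprack_center [([0.568, -0.1131, 0.0977], 0.88)]
scene bottle_center [([0.3219, -0.351, 0.0424], 0.8)]
scene tuberack_center [([0.3176, 0.3639, 0.0296], 0.93)]
top riser [([0.5623, 0.0029, -0.0003], 0.96)]
top riser_left_end [([0.5973, 0.2865, 0.0799], 0.95)]
top riser_right_end [([0.6575, -0.2643, 0.0808], 0.86)]
top adapter_center [([0.7562, 0.2888, 0.0049], 0.97), ([0.5463, 0.1336, 0.0826], 0.89), ([0.3534, 0.1448, -0.0003], 0.81)]
top tiprack_center [([0.5672, -0.1206, 0.1048], 0.78)]
top bottle_center [([0.3235, -0.354, 0.0409], 0.68)]
top tuberack_center [([0.3206, 0.3658, 0.0269], 0.73)]
0.85 [ 0.11813433 -0.69716352  0.11819356  0.69716396] [0.19768314 0.56649228 0.40466339]
{'K': array([[392.19820763,   0.        , 281.97665493],
       [  0.        , 392.19820763, 204.73647398],
       [  0.        ,   0.        ,   1.        ]]), 'world_from_camera': array([[-1.16222301e-01, -7.69482922e-01,  6.28003510e-01,
         1.23459172e+00],
       [ 9.93223194e-01, -8.98816953e-02,  7.36815236e-02,
         1.25680786e-01],
       [-2.50653901e-04,  6.32311089e-01,  7.74714544e-01,
         9.73304968e-01],
       [ 0.00000000e+00,  0.00000000e+00,  0.00000000e+00,
         1.00000000e+00]])}
{'K': array([[524.10192183,   0.        , 286.37468026],
       [  0.        , 524.10192183, 208.00627369],
       [  0.        ,   0.        ,   1.        ]]), 'world_from_camera': array([[ 0.06590561,  0.97407628, -0.21640668,  0.20226944],
       [-0.99781266,  0.06322027, -0.01931588,  0.02143768],
       [-0.00513386,  0.21720635,  0.97611221,  1.59007139],
       [ 0.        ,  0.        ,  0.        ,  1.        ]])}
```

View pics/top0.png

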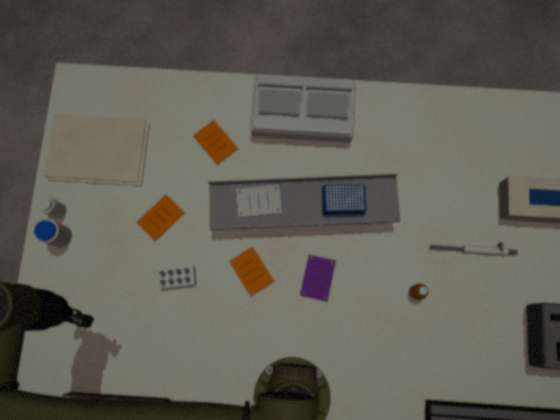

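View pics/scene0.png

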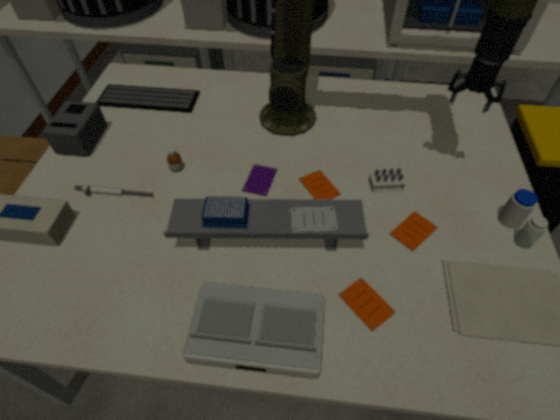

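```bash
python3 - <<'E'
from h import *
from scipy.spatial.transform import Rotation as R
c=arm.calibration('wrist'); T=c['world_from_camera']; q=arm.get_orientation()
Rt=R.from_quat(np.roll(q,-1)).as_matrix(); p=arm.get_eef_pos()
print(np.round(Rt,3)); print('cam in tool',np.round(Rt.T@(T[:3,3]-p),4)); print(np.round(Rt.T@T[:3,:3],3),c['K'])
# candidates for tool down with jaw along riser y
th=np.deg2rad(6.2); ry=np.array([-np.sin(th),np.cos(th),0])
for s in (1,-1):
    x=np.array([0,0,-1.]); y=s*ry; z=np.cross(x,y); qq=np.roll(R.from_matrix(np.c_[x,y,z]).as_quat(),1)
    print(s,qq,z)
    for pos in ([0.5,0.13,0.45],[0.45,0.15,0.265],[0.6,0.1,0.265],[0.56,0.25,0.265],[0.5,0.2,0.4]): print(pos,arm.inverse_kinematics(pos,qq))
E
```

```text
[[-0.    -0.33  -0.944]
 [-0.    -0.944  0.33 ]
 [-1.     0.    -0.   ]]
cam in tool [ 0.03    0.0005 -0.0753]
[[ 0.     0.297 -0.955]
 [ 1.    -0.001 -0.   ]
 [-0.001 -0.955 -0.297]] [[344.48860678   0.         274.32190803]
 [  0.         344.48860678 205.57872641]
 [  0.           0.           1.        ]]
1 [ 0.70607205 -0.0382395   0.70607205  0.0382395 ] [0.99415096 0.10799936 0.        ]
[0.5, 0.13, 0.45] [ 0.64454736 -0.17192    -0.03457295  0.         -1.70814337 -2.10713327]
[0.45, 0.15, 0.265] [ 0.74887837 -0.28012997 -0.46214843  0.         -1.38877787 -2.21146429]
[0.6, 0.1, 0.265] [ 0.49409287  0.09046213 -0.11735041  0.         -1.36298379 -1.95667878]
[0.56, 0.25, 0.265] [ 0.74604599  0.10344727 -0.10343369  0.         -1.36391537 -2.2086319 ]
[0.5, 0.2, 0.4] [ 0.75402247 -0.1242189  -0.08307321  0.         -1.61194201 -2.21660838]
-1 [ 0.0382395   0.70607205  0.0382395  -0.70607205] [-0.99415096 -0.10799936 -0.        ]
[0.5, 0.13, 0.45] [ 0.64454736 -0.17192    -0.03457295  0.         -1.70814337  1.03445938]
[0.45, 0.15, 0.265] [ 0.74887837 -0.28012997 -0.46214843  0.         -1.38877787  0.93012837]
[0.6, 0.1, 0.265] [ 0.49409287  0.09046213 -0.11735041  0.         -1.36298379  1.18491387]
[0.56, 0.25, 0.265] [ 0.74604599  0.10344727 -0.10343369  0.         -1.36391537  0.93296075]
[0.5, 0.2, 0.4] [ 0.75402247 -0.1242189  -0.08307321  0.         -1.61194201  0.92498427]
```

```bash
python3 -c "
import cv2
im=cv2.imread('pics/top0.png')[165:245,195:415]
cv2.imwrite('pics/top0c.png',cv2.resize(im,None,fx=3.5,fy=3.5,interpolation=cv2.INTER_CUBIC))"
```

```text
(no output)
```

View pics/top0c.png

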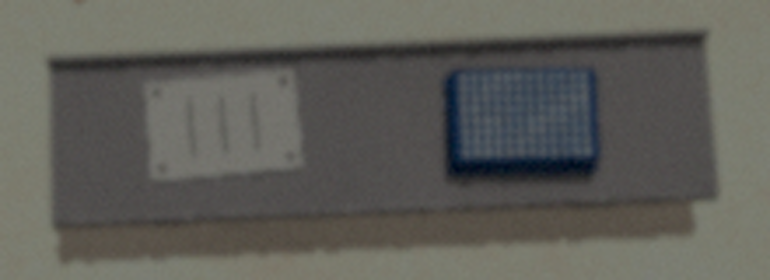

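```bash
cat >> h.py <<'E'
from scipy.spatial.transform import Rotation as R
def quat(yaw):
    x=np.array([0,0,-1.]); y=np.array([-np.sin(yaw),np.cos(yaw),0]); z=np.cross(x,y)
    return np.roll(R.from_matrix(np.c_[x,y,z]).as_quat(),1)
def ray(cal,u,v,z):
    K=cal['K'];T=cal['world_from_camera']
    d=np.array([(u-K[0,2])/K[0,0],-(v-K[1,2])/K[1,1],-1.]); d=T[:3,:3]@d; o=T[:3,3]
    return o+d*(z-o[2])/d[2]
def proj(cal,P):
    K=cal['K'];T=cal['world_from_camera']
    p=T[:3,:3].T@(np.asarray(P)-T[:3,3]); return np.array([K[0,2]+K[0,0]*p[0]/-p[2], K[1,2]-K[1,1]*p[1]/-p[2]])
E
python3 - <<'E'
from h import *
t=arm.get_time()
arm.move_to([0.53,0.18,0.45],quat(np.deg2rad(6.2)))
cal=arm.calibration('wrist'); np.save('cal1.npy',cal,allow_pickle=True)
snap('wrist','w1.png'); print(arm.get_time()-t,arm.get_time(),arm.get_force())
for n in ['riser_left_end','adapter_center']:
    print(n,[(np.round(d['position'],4).tolist(),round(d['score'],2)) for d in arm.landmark_of('wrist',n)[:3]])
m=arm.masks_of('wrist','adapter_center')
for d in m[:3]:
    r=d['region']; print(d['score'],r.sum(),np.argwhere(r).mean(0)); 
np.save('m1.npy',np.array([d['region'] for d in m[:3]]))
E
```

```text
1.9083 2.7583 [-0.22988793 -0.07331147  0.05551527]
riser_left_end [([0.5909, 0.2879, 0.0791], 0.97)]
adapter_center [([0.5008, 0.4392, 0.0043], 0.83), ([0.5495, 0.1359, 0.0812], 0.56)]
0.88 4841 [ 26.82503615 270.44722165]
0.86 10665 [193.05091421 226.52180028]
0.82 2488 [14.84003215 68.3681672 ]
```

View pics/w1.png

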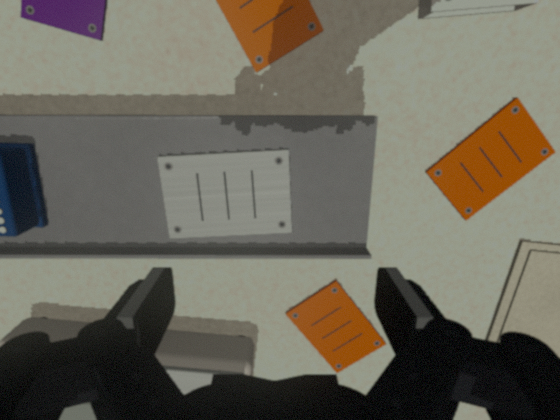

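```bash
python3 - <<'E'
from h import *
cal=np.load('cal1.npy',allow_pickle=True).item()
im=cv2.imread('pics/w1.png'); cv2.imwrite('pics/w1c.png',cv2.resize(im[100:270,140:390],None,fx=3.1,fy=3.1,interpolation=cv2.INTER_CUBIC))
r=np.load('m1.npy')[1].astype(np.uint8)
c=max(cv2.findContours(r,0,2)[0],key=cv2.contourArea)[:,0]
W=np.array([ray(cal,u,v,.086)[:2] for u,v in c])
(cx,cy),(w,h),a=cv2.minAreaRect((W*1000).astype(np.float32)); print(cx,cy,w,h,a)
for u,v,z in [(158,156,.086),(289,149,.086),(292,233,.086),(168,238,.086),(376,116,.08),(0,116,.08),(368,244,.08),(0,242,.08)]: print(u,v,ray(cal,u,v,z))
E
```

```text
551.569091796875 134.391845703125 88.33123016357422 129.63624572753906 9.539193153381348
158 156 [0.51927529 0.06556025 0.086     ]
289 149 [0.49854041 0.19120438 0.086     ]
292 233 [0.58464566 0.20499287 0.086     ]
168 238 [0.60449319 0.07683944 0.086     ]
376 116 [0.45900225 0.27033568 0.08      ]
0 116 [ 0.49856727 -0.08684909  0.08      ]
368 244 [0.59058814 0.28801359 0.08      ]
0 242 [ 0.63159918 -0.10317845  0.08      ]
```

View pics/w1c.png

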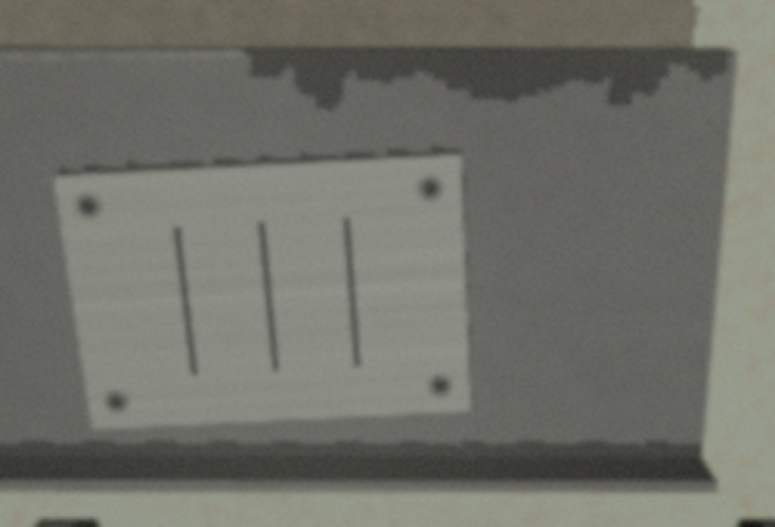

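```bash
cat >> h.py <<'E'
YAW=np.deg2rad(6.2); O=np.array([0.557,0.001]); EX=np.array([np.cos(YAW),np.sin(YAW)]); EY=np.array([-np.sin(YAW),np.cos(YAW)])
def W(x,y,z): 
    p=O+x*EX+y*EY; return [p[0],p[1],z]
def rf(): 
    f=arm.get_force(); return np.array([f[:2]@EX,f[:2]@EY,f[2]])
def rp():
    p=arm.get_eef_pos(); return np.array([(p[:2]-O)@EX,(p[:2]-O)@EY,p[2]])
E
python3 - <<'E'
from h import *
arm.move_to(W(-.061,.133,.30),quat(YAW))
arm.movel(W(-.061,.133,.263),feed=0.1)
f0=rf(); print(arm.get_time(),f0,arm.get_opening())
z=.263
while z>.240:
    z-=.0015; arm.movel(W(-.061,.133,z),feed=0.05); f=rf()-f0
    if f[2]>2: break
print(z,f,rp(),arm.get_time())
snap('wrist','w2.png')
E
```

```text
4.1333 [ 0.51354354 -0.63303347  0.3240995 ] 0.08552417734760628
0.239 [-2.60544604 -0.25419826  5.6431578 ] [-0.06077079  0.13298273  0.24035772] 8.1333
```

View pics/w2.png

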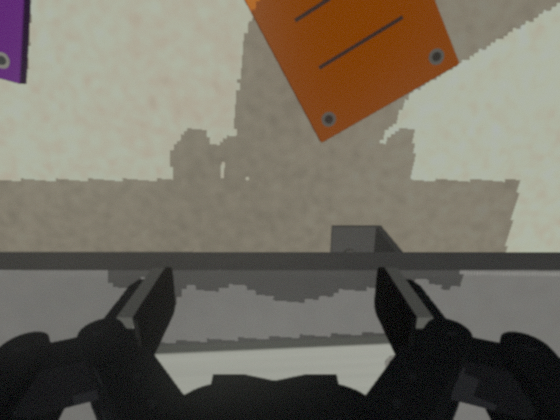

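```bash
python3 - <<'E'
from h import *
arm.movel(W(-.061,.133,.2425),feed=0.05); f0=rf()
arm.movel(W(-.038,.133,.2425),feed=0.04); print(f0,rf()-f0)
x=-.038
while x<-.022:
    x+=.001; arm.movel(W(x,.133,.2425),feed=0.03); f=rf()-f0; print(round(x,4),np.round(f,1))
    if f[0]<-6: break
print(rp(),arm.get_time())
cal=arm.calibration('wrist'); snap('wrist','w3.png'); snap('top','t3.png')
im=cv2.imread('pics/t3.png')[165:245,195:415]
cv2.imwrite('pics/t3c.png',cv2.resize(im,None,fx=3.5,fy=3.5,interpolation=cv2.INTER_CUBIC))
E
```

```text
[ 0.08658036 -1.16738456 -0.5133112 ] [-1.05145136  1.99458015 -0.43558786]
-0.037 [-0.5  1.4  0.7]
-0.036 [-0.1  0.9  0.2]
-0.035 [-0.2  1.2  0.1]
-0.034 [0.4 1.  0.2]
-0.033 [0.4 0.9 0.9]
-0.032 [0.2 0.3 0.3]
-0.031 [-0.6  1.3  0.7]
-0.03 [0.2 1.2 1.1]
-0.029 [0.4 1.9 1.4]
-0.028 [-5.1  1.1  2.6]
-0.027 [-10.5   2.8   5.1]
[-0.0279263   0.13292192  0.24208048] 11.9083
```

View pics/w3.png

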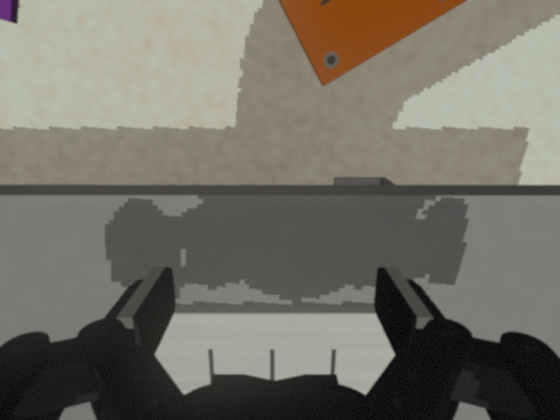

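View pics/t3c.png

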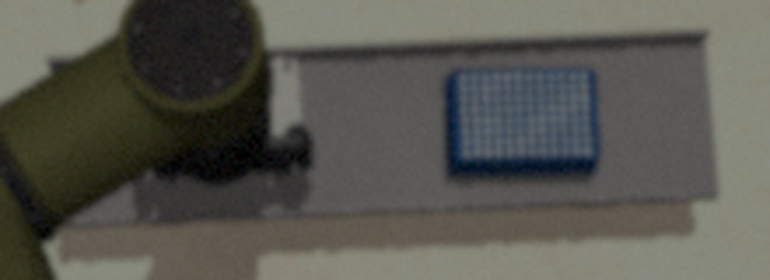

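```bash
python3 - <<'E'
from h import *
arm.movel(W(-.045,.133,.2425),feed=0.1)
arm.movel(W(-.045,.133,.29),feed=0.2)
arm.gripper_close(20)
arm.movel(W(.026,.035,.29),feed=0.2)
arm.movel(W(.026,.035,.259),feed=0.1)
f0=rf();z=.259
while z>.249:
    z-=.001; arm.movel(W(.026,.035,z),feed=0.05); f=rf()-f0
    if f[2]>2.5: break
zt=rp()[2]
print(z,f,rp(),arm.get_opening(),arm.get_time())
arm.movel(W(.026,.035,zt+.0025),feed=0.05)
snap('wrist','w4.png')
E
```

```text
0.252 [-3.84445002  0.34985637  5.64784455] [0.0260942  0.03500151 0.25355551] 1.0621650718496673e-05 16.4667
```

View pics/w4.png

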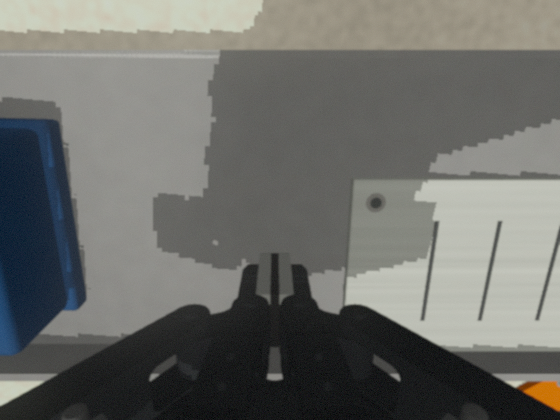

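```bash
python3 - <<'E'
from h import *
cal=arm.calibration('wrist')
for u,v in [(352,180),(345,305)]:
    p=ray(cal,u,v,.086)[:2]-O; print(p@EX,p@EY)
z=rp()[2]
arm.movel(W(.026,.155,z),feed=0.05)
print(rp(),arm.get_time(),rf())
cal=arm.calibration('wrist'); np.save('cal5.npy',cal,allow_pickle=True); snap('wrist','w5.png')
E
```

```text
-0.018429420126852607 0.06712921781733963
0.04124871294022477 0.06789361503198933
[0.02598581 0.15491467 0.25560245] 19.3167 [-0.41033557 -1.1790377  -0.2802752 ]
```

View pics/w5.png

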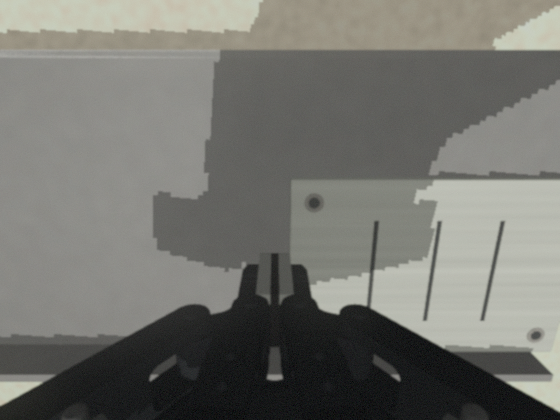

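```bash
python3 - <<'E'
from h import *
cal=np.load('cal5.npy',allow_pickle=True).item()
for u,v,z in [(291,181,.086),(291,250,.086),(530,352,.08),(551,374,.1),(556,340,.086)]:
    p=ray(cal,u,v,z)[:2]-O; print(u,v,p@EX,p@EY)
E
```

```text
291 181 -0.017876714089558626 0.16173183424605114
291 250 0.013383971845557055 0.16219708708850603
530 352 0.07287172073912772 0.2853027517634039
551 374 0.0678571484588796 0.27947988003386914
556 340 0.06077477585671165 0.2909367490777907
```

```bash
python3 - <<'E'
from h import *
z=rp()[2]
arm.movel(W(.026,.1755,z),feed=0.04)
arm.movel(W(.026,.165,z),feed=0.1)
arm.movel(W(.026,.165,.29),feed=0.2)
arm.movel(W(-.01,.25,.43),feed=0.25)
arm.hold(0.3)
cal=arm.calibration('wrist'); np.save('cal6.npy',cal,allow_pickle=True); snap('wrist','w6.png')
print(rp(),arm.get_time())
im=cv2.imread('pics/w6.png'); cv2.imwrite('pics/w6c.png',cv2.resize(im[90:290,100:400],None,fx=2.6,fy=2.6,interpolation=cv2.INTER_CUBIC))
m=arm.masks_of('wrist','adapter_center')
for i,d in enumerate(m[:4]):
    r=d['region'].astype(np.uint8); c=max(cv2.findContours(r,0,2)[0],key=cv2.contourArea)[:,0]
    Q=np.array([ray(cal,u,v,.086)[:2]-O for u,v in c]); Q=np.c_[Q@EX,Q@EY]
    print(d['score'],np.argwhere(r).mean(0),cv2.minAreaRect((Q*1000).astype(np.float32)))
print([(np.round(d['position'],4).tolist(),round(d['score'],2)) for d in arm.landmark_of('wrist','riser_left_end')[:3]])
E
```

```text
[-0.00982388  0.24963006  0.42935228] 21.7833
0.93 [17.50933333 15.448     ] ((-150.30697631835938, 38.38594436645508), (24.40981674194336, 30.281566619873047), 76.70155334472656)
0.85 [ 27.23339806 204.58213592] ((-151.16111755371094, 192.40093994140625), (64.417724609375, 69.94171142578125), 29.73676109313965)
0.76 [356.31489362 274.9106383 ] ((186.9202880859375, 249.24346923828125), (32.1820182800293, 12.160209655761719), 0.27021166682243347)
0.65 [215.67916554 272.33225429] ((23.3250675201416, 247.168212890625), (86.52027893066406, 129.54759216308594), 0.019099250435829163)
[([0.5914, 0.2893, 0.0766], 0.95)]
```

View pics/w6.png

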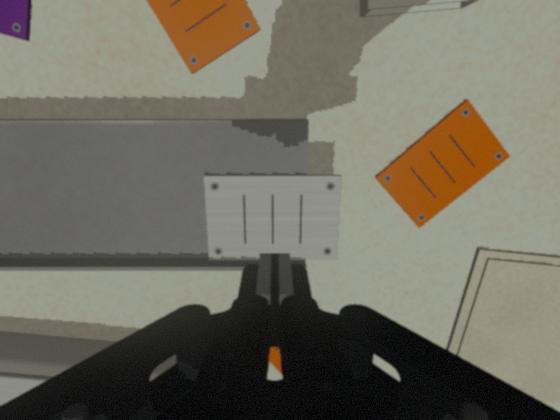

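View pics/w6c.png

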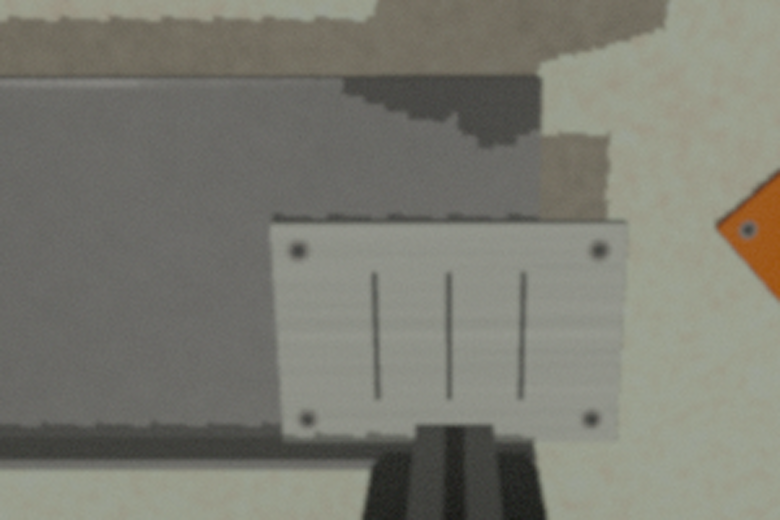

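```bash
python3 - <<'E'
from h import *
cal=np.load('cal6.npy',allow_pickle=True).item()
for u,v,z in [(308.1,119.2,.08),(307.7,173.8,.08),(340.4,175.4,.086),(337.3,259.2,.086),(203.8,175.5,.086),(208.5,257.5,.086),(0,120,.08)]:
    p=ray(cal,u,v,z)[:2]-O; print(u,v,np.round([p@EX,p@EY],4))
E
```

```text
308.1 119.2 [-0.0689  0.2795]
307.7 173.8 [-0.0189  0.2806]
340.4 175.4 [-0.0186  0.3103]
337.3 259.2 [0.0668 0.312 ]
203.8 175.5 [-0.0185  0.1837]
208.5 257.5 [0.065  0.1833]
0 120 [-0.0682  0.0019]
```

```bash
python3 - <<'E'
from h import *
arm.ungrasp()
arm.movel(W(-.05,.246,.30),feed=0.25)
arm.movel(W(-.05,.246,.2425),feed=0.1)
arm.movel(W(-.034,.246,.2425),feed=0.05); f0=rf(); x=-.034
while x<-.024:
    x+=.001; arm.movel(W(x,.246,.2425),feed=0.03); f=rf()-f0; print(round(x,4),np.round(f,1))
    if f[0]<-4: break
print(rp())
arm.movel(W(-.045,.246,.2425),feed=0.1)
arm.movel(W(-.045,.246,.30),feed=0.2)
arm.movel(W(-.01,.25,.43),feed=0.25)
arm.hold(0.2)
cal=arm.calibration('wrist'); np.save('cal7.npy',cal,allow_pickle=True); snap('wrist','w7.png')
print(arm.get_time())
E
```

```text
-0.033 [ 0.3 -1.   0.9]
-0.032 [-0.2 -0.3  0.7]
-0.031 [ 1.  -0.1  0.6]
-0.03 [ 0.6 -0.9  0.4]
-0.029 [-0.2 -0.4  0.1]
-0.028 [-5.   0.2  1.9]
[-0.02839591  0.24598628  0.24226688]
27.7417
```

View pics/w7.png

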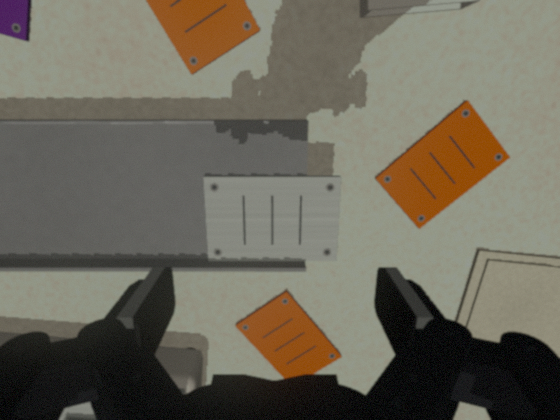

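```bash
python3 - <<'E'
from h import *
cal=np.load('cal7.npy',allow_pickle=True).item()
arm.move_j([1.569,0.04,0.085,0,-1.615,-0.334])
snap('top','t8.png')
for n in ['adapter_center','tiprack_center','bottle_center','tuberack_center']:
    print(n,[(np.round(d['position'],4).tolist(),round(d['score'],2)) for d in arm.landmark_of('top',n)[:3]])
print(arm.get_time())
im=cv2.imread('pics/t8.png')[165:245,195:415]
cv2.imwrite('pics/t8c.png',cv2.resize(im,None,fx=3.5,fy=3.5,interpolation=cv2.INTER_CUBIC))
im=cv2.imread('pics/w7.png'); cv2.imwrite('pics/w7c.png',cv2.resize(im[90:290,100:400],None,fx=2.6,fy=2.6,interpolation=cv2.INTER_CUBIC))
E
```

```text
adapter_center [([0.3502, 0.148, 0.0001], 0.97), ([0.7571, 0.2887, 0.0037], 0.95), ([0.5464, 0.2482, 0.0823], 0.88)]
tiprack_center [([0.5693, -0.1195, 0.103], 0.59)]
bottle_center [([0.3246, -0.3537, 0.0407], 0.51)]
tuberack_center [([0.3194, 0.3671, 0.0263], 0.61)]
29.675
```

View pics/t8c.png

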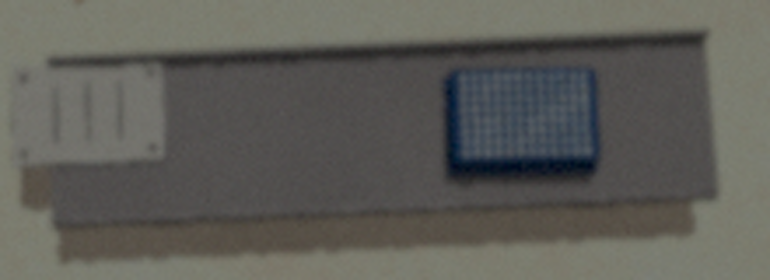

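View pics/w7c.png

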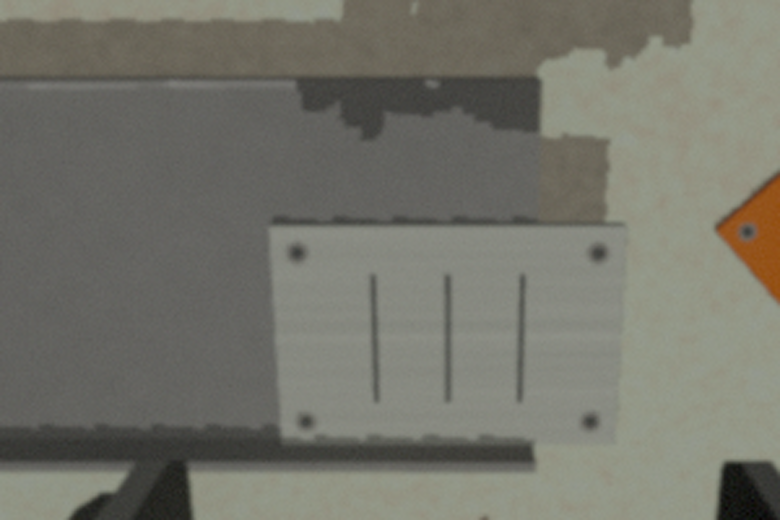

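The top view shows the plate flush along the upstand, sticking out past the left end. The tip rack is in the same pixels as before.

```bash
python3 -c "
from h import *
arm.hand_in()"
```

```text
the job is handed in; nothing more can be done
```

The aluminium plate now lies flush along the shelf's rear upstand and sticks out about 30 mm past the free left end. I handed the job in at about 30 s of the 51 s allowed.

- **What I did:** I pushed the plate against the upstand with the open fingertips, then slid it left along the upstand with the closed fingers. A second open-finger push squared it up. It was never gripped or lifted.
- **Overhang and squareness:** Before the squaring push, the wrist image gave an overhang of 30–31 mm and an angle to the shelf of about 0.02° (using my estimate of the shelf's angle). Afterwards the plate's end and the shelf's end were at the same pixel columns, so the overhang looks unchanged. I did not recompute it.
- **Flush against the upstand:** The squaring push met firm resistance (about 5 N) at the same place as the first push, and the last wrist image shows the rear edge at the foot of the upstand. My image-based shelf position was about 3 mm off the contact position in depth, so I relied on contact.
- **Bystanders:** The tip rack, bottle and tube rack read within about 3 mm of their starting positions, which is within the networks' error. I checked this with the hand back at its start pose, clear of everything.

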